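Index the board carrier to the red stop

ROBOT

A 6-joint arm with a two-finger parallel gripper is mounted at the origin on the work surface. World frame = base frame: x ahead of the robot, y to its left, z up, the work surface at z = 0. Lengths are in m, angles in rad, forces in N, time in s.
With the tool pointing down it reaches from about 0.3 to 0.875 m from the base axis. Payload 6.4 kg.
Tool frame: the origin (TCP) lies on the centre line of the jaws, within the pads' length; the fingertips stand ctrl.tip_extent ahead of it and the grasp point (between the pads) lies 8 mm behind it (ctrl.tip_extent is the distance from the TCP to the fingertips, in m); z points along the fingers, y is the line along which they close (so a half turn about z gives the same grasp; the last joint's range is limited). The gripper opens to 85 mm and grips with 20 to 120 N. Pads are 22 mm wide; open, the fingers measure 114 mm over their backs; the gripper's body (76 mm by 85 mm) begins 54 mm behind the grasp point. The pads swing forward as they close: fully open they stand 13 mm farther back than shut.
Start: joints at [-1.398, 0.181, 1.607, -0, 1.354, -0.206], TCP at [0.213, -0.534, 0.242] pointing down, gripper open.
Joint ranges: [-2.99, 2.99], [-0.89, 2.07], [0.3, 2.58], [-1.14, 4.28], [0, 2.63], [-3.12, 3.12]. Speed limits (rad/s): [2.57, 2.57, 3.01, 3.14, 3.14, 3.14].

INTERFACE

Orientations are given as a unit quaternion [w, x, y, z].
In Python, from bench import ctrl gives the robot as it stands.
- The arm moves only by the shell command python3 -m handwheel 'ROWS'. ROWS is JSON, a list of rows, each a list of 7 numbers: the turn, a rotation vector about the tool's x, y, z as a fraction of full scale, then the shift along the tool's x, y, z as a fraction of full scale, then the opening, from 0 (shut) to 1 (fully open). In form: [[rx, ry, rz, x, y, z, jaw], ...]. A call has exactly 8 rows; each row shifts and turns the commanded pose from where the row before left it, along the tool's axes as they then stand; what a row does not reach is not made up. Full scale, the value 1, is 300 mm for a shift and pi rad for a turn. A row lasts 1/10 s, in which the tool goes at most 50 mm and 8.59 degrees, less where a joint would pass 70% of its speed; a pose out of reach is approached as far as the arm can. A call with a number of a shift or a turn outside -1 to 1 is refused whole. A call with a gripper value outside its range is refused whole. The fingers move at their own pace and stop on an object; the grip force is fixed at half the most. Time passes only in rows, so rows that do not move let the fingers close, or fill a call up. It gives the time, the measured TCP pose, the force, the opening and the grip force at its end, in the units of the state.
- ctrl.get_obs(): the state, without advancing time (a new reading comes with each control period).
- ctrl.camera(name): name is "scene" or "top" or "wrist"; returns the picture (400x640x3 uint8, blue, green, red); there is no depth.
- ctrl.camera_model(name): a dict with "camera_matrix" (3x3 intrinsics, pixels), "cam_to_world" (4x4, takes a point from camera to world coordinates). Camera axes: x right, y up, looking along -z (the intrinsics and any distortion apply to the point x, -y, -z); pixel columns grow to the right and rows downward; lengths in m; the calibration is good to about 2 mm. A picture is of the moment at which its call begins: read the wrist's pose just before it. camera_model takes no time and is no camera call; for the wrist camera it gives the pose at the moment of the call.
- ctrl.hand_in(): hands the job in; it is judged then, once.
The state is a dict: "time_s": time; "q": joint angles; "dq": joint speeds; "joint_efforts": joint torques, N m; "eef_pos": TCP position; "eef_rot": TCP orientation; "wrist_force": force on the tool from outside, world axes, zero at the start; "torque": the same for the moment, N m; "opening": opening from 0.0 (shut) to 1.0 (fully open); "grasp_force": force on a finger pad.
Only numpy, scipy, OpenCV 4.12 (cv2) and the standard library are available. Lean on these libraries where they do the work, as an engineer would, in place of code of your own. Each camera call takes 0.05 s, during which the arm holds its last target. There are 200 camera calls.

TASK

Bring the circuit-board carrier to its working position: with the fingertips press down the blue brake pad in the middle of the carrier to free its brake and, keeping the pad pressed, push the carrier along the rail until it rests against the red stop. Then lift off, so that the pad springs up and the brake holds the carrier there. Nothing needs to be grasped; leave the tools and containers around the rail where they are.

Things in the scene. Friction and masses are not known exactly. Their poses are not given: they have to be found in the camera images.
- pad_top (a point): centre of the top of the blue brake pad, 46 mm across the rail by 58 mm along it, 53 mm above the bench when up; rides in the carrier's middle, between two upright grey cheeks 64 mm apart along the rail, 14 mm thick, tops 67 mm above the bench. The carrier's end faces lie 46 mm from this point along the rail. Axes: x across the rail, y along it, z up
- brake_pad (a joint): how far the pad is pressed down, m: about 0 when up (brake on), 0.008 fully down. Pressing starts at about 6 N and takes about 7.5 N fully down; the brake is free from 0.002 on. With the pad up the brake holds the carrier against more than 25 N sideways
- carrier (a joint): the grey carrier (92 mm long along the rail; a black tray with a green circuit board, its top 37 mm above the bench, sticks out to 98 mm from the rail's centre line, away from the robot): its position along the rail, m, 0 at the rail's middle, growing along the rail's y axis, which points roughly to the robot's left; with the brake free it slides with about 2 N or less
- rail: aluminium indexing rail fixed to the bench, 66 mm wide, 460 mm long along its own y axis, 31 mm high; origin at the bench under its middle; z up. Its yaw differs from run to run, up to about 26 degrees either way
- stop_red: red stop block fixed on the rail, 20 mm thick along the rail, 78 mm across it, top 54 mm above the bench (a steel screw head on it reaches 60 mm); origin at bench height under its middle, on the rail's centre line. It may be on either side of the carrier. The carrier rests against it when their centres are 56 mm apart along the rail
- stop_black: black stop block of the same size and shape on the rail, at the other side of the carrier; not wanted
- screwdriver: loose screwdriver with an orange handle, about 140 mm long, lying beyond the rail; origin at its underside. Leave alone
- tub: loose clear plastic tub, 64 mm across, 50 mm high, beyond the rail; origin under its middle. Leave alone
- spool: loose yellow spool, 48 mm across, 38 mm high, on the robot's side of the rail; origin under its middle. Leave alone
- flux_bottle: loose white bottle with a red cap, 34 mm across, 75 mm high, on the robot's side of the rail; origin under its middle. Leave alone

How it is judged:
On the way, in this order (a step that is already met when the one before it is completed fails the run):
1. the brake pad is pressed down (2 mm or more), freeing the carrier (value of joint brake_pad above 0.002 m), for 0.1 s.
2. the carrier arrives within 3 mm of the red stop with the pad still pressed (horizontal distance between pad_top and stop_red below 0.059 m and value of joint brake_pad above 0.001 m), for 0.1 s.
At the end, for the whole second after the job is handed in: the carrier rests within 3 mm of the red stop (centre of the pad less than 59 mm from the stop's centre), at rest, with the pad sprung up (less than 1 mm down) (horizontal distance between pad_top and stop_red below 0.059 m and value of joint brake_pad below 0.001 m and velocity of joint carrier between -0.005 and 0.005 m/s); the robot touches nothing.
It fails at once if the screwdriver is knocked, lifted or carried (moved more than 30 mm) (distance of screwdriver from where it was at the start of the episode above 0.03 m).
It fails at once if the clear tub is knocked, lifted or carried (moved more than 30 mm) (distance of tub from where it was at the start of the episode above 0.03 m).
It fails at once if the yellow spool is knocked, lifted or carried (moved more than 30 mm) (distance of spool from where it was at the start of the episode above 0.03 m).
It fails at once if the flux bottle is knocked, lifted or carried (moved more than 30 mm) (distance of flux_bottle from where it was at the start of the episode above 0.03 m).
It also fails if it takes over 38 s, if anything falls off the work surface, if the arm or the gripper's body presses on something with over 40 N, if the wrist force passes 120 N, or if a joint passes its speed limit or range.

## Working session

There is one attempt and no reset: what is moved stays moved. The work goes in short steps, Python scripts to look and compute and a shell command to move; the robot and the scene stay as the last step left them, time stands still between calls to the robot, and variables do not carry over. Pictures are saved under pics/ and viewed, at most 10 in all, crops included, and the job is handed in when it is done.

```bash
mkdir -p pics; python3 - <<'E'
from bench import ctrl
import cv2
for n in("top","scene"):
    cv2.imwrite(f"pics/{n}0.png",ctrl.camera(n)); m=ctrl.camera_model(n); print(n,m)
print(ctrl.get_obs(),ctrl.tip_extent)
E
```

```text
top {'camera_matrix': array([[444.48422378,   0.        , 320.05888641],
       [  0.        , 444.48422378, 201.32492951],
       [  0.        ,   0.        ,   1.        ]]), 'cam_to_world': array([[-0.00445671,  0.9973614 , -0.07245951,  0.50964462],
       [-0.99988745, -0.00340651,  0.01461073,  0.02619171],
       [ 0.01432534,  0.07251647,  0.99726433,  0.93354323],
       [ 0.        ,  0.        ,  0.        ,  1.        ]])}
scene {'camera_matrix': array([[380.39853822,   0.        , 316.03489961],
       [  0.        , 380.39853822, 201.88118639],
       [  0.        ,   0.        ,   1.        ]]), 'cam_to_world': array([[ 0.53436795, -0.48917134,  0.68932017,  0.995119  ],
       [ 0.84523833,  0.30461652, -0.43906826, -0.26048113],
       [ 0.0048013 ,  0.81726384,  0.57624367,  0.43375872],
       [ 0.        ,  0.        ,  0.        ,  1.        ]])}
{'time_s': 0.1, 'q': array([-1.39829636e+00,  1.81454255e-01,  1.60789802e+00, -7.52034827e-07,
        1.35378714e+00, -2.06245672e-01]), 'dq': array([-0.00087693, -0.00154683, -0.00224591, -0.00092278, -0.0001405 ,
       -0.00030815]), 'joint_efforts': array([ 2.35261905e-05, -4.45877552e+01, -3.52239239e+01, -3.88716189e-04,
        4.05160550e-03,  1.92722263e-05]), 'eef_pos': array([ 0.21257202, -0.53375868,  0.24148607]), 'eef_rot': array([-7.73280177e-04,  9.82122181e-01,  1.88242988e-01,  1.26814923e-05]), 'wrist_force': array([0.32456112, 0.01185534, 0.40854077]), 'torque': array([ 0.01700498, -0.00506723, -0.01415371]), 'grasp_force': 0.0, 'opening': 0.9993539581108674} 0.011
```

View pics/top0.png

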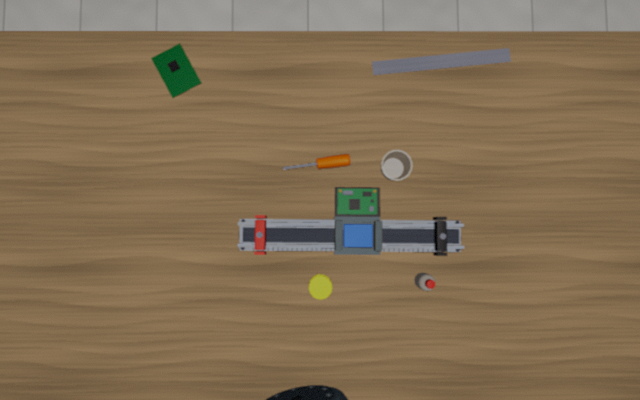

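View pics/scene0.png

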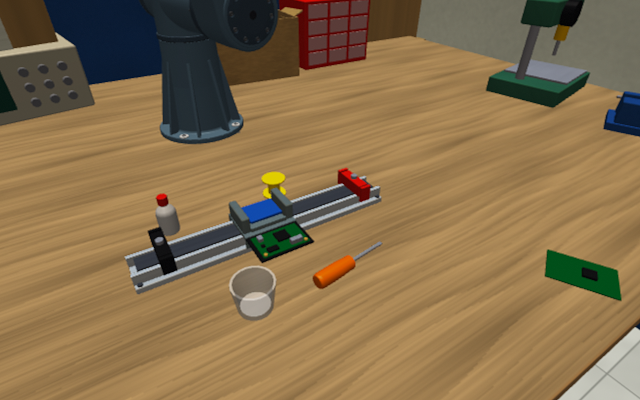

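Top view: blue pad at about (358,236), red stop at (261,235), to the robot's left, with the black stop at (441,236). The rail is nearly along y, and the spool (320,287) and bottle (427,283) are on the robot's side. The scene view agrees. Next I'll measure by colour.

```bash
cat > h.py <<'E'
from bench import ctrl
import cv2, numpy as np
def world(n,uv,z):
    m=ctrl.camera_model(n);K=m["camera_matrix"];T=m["cam_to_world"]
    d=np.linalg.inv(K)@[uv[0],uv[1],1]; d=T[:3,:3]@(d*[1,-1,-1]); o=T[:3,3]
    return o+d*(z-o[2])/d[2]
def blob(img,lo,hi,near):
    hsv=cv2.cvtColor(img,cv2.COLOR_BGR2HSV); m=cv2.inRange(hsv,lo,hi)
    n,_,s,c=cv2.connectedComponentsWithStats(m)
    k=min((i for i in range(1,n) if s[i,4]>40),key=lambda i:np.hypot(*(c[i]-near)))
    return c[k],s[k]
E
python3 - <<'E'
from h import *
im=cv2.imread("pics/top0.png")
p,s=blob(im,(105,120,60),(125,255,255),(358,236));print(p,s,P:=world("top",p,.053))
r,s=blob(im,(0,170,60),(5,255,255),(261,235));print(r,s)
for u in [(s[0],s[1]),(s[0]+s[2],s[1]+s[3])]:print(world("top",u,.054))
R=world("top",r,.054);print(R)
b,s=blob(im,(0,0,0),(180,120,45),(441,236));print(b,s,world("top",b,.054))
d=R-P;print(d,np.hypot(d[0],d[1]),"yaw",np.degrees(np.arctan2(-d[0],d[1])))
cv2.imwrite("pics/crop.png",cv2.resize(im[180:310,225:475],None,fx=3,fy=3,interpolation=cv2.INTER_CUBIC))
E
```

```text
[357.63689605 235.09224012] [343 224  30  24 683] [ 0.50640358 -0.06074532  0.053     ]
[260.02439024 234.1804878 ] [255 221  11  28 205]
[0.5350541  0.14189979 0.054     ]
[0.47996373 0.11998537 0.054     ]
[0.5090651 0.1318632 0.054    ]
[435.72839506 235.86419753] [434 222   4  28  81] [ 0.50418549 -0.215487    0.054     ]
[0.00266151 0.19260853 0.001     ] 0.19262691352652758 yaw -0.791677005351269
```

View pics/crop.png

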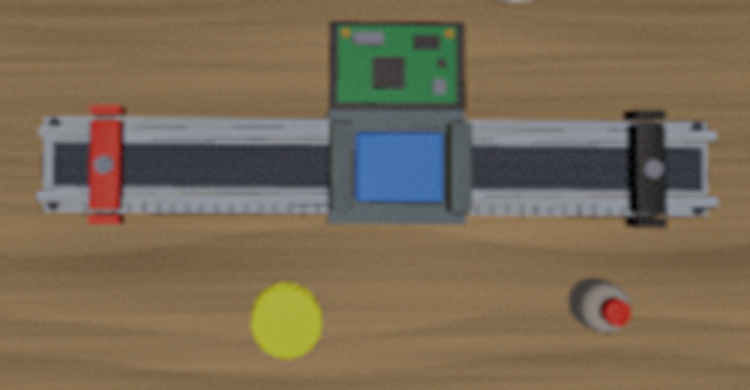

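```bash
python3 -m handwheel '[[0,0,0.0417,0,0,0,0],[0,0,0.0417,0,0,0,0],[0,0,0.0417,0,0,0,0],[0,0,0,0.08,-0.135,0,0],[0,0,0,0.08,-0.135,0,0],[0,0,0,0.08,-0.135,0,0],[0,0,0,0.08,-0.135,0,0],[0,0,0,0.08,-0.135,0,0]]'
python3 -m handwheel '[[0,0,0,0.08,-0.135,0,0],[0,0,0,0.08,-0.135,0,0],[0,0,0,0.08,-0.135,0,0],[0,0,0,0.08,-0.135,0,0],[0,0,0,0.08,-0.135,0,0],[0,0,0,0.08,-0.135,0,0],[0,0,0,0.08,-0.135,0,0],[0,0,0,0,0,0,0]]'; python3 -c "
from bench import ctrl
o=ctrl.get_obs();print(o['eef_pos'],o['eef_rot'],o['wrist_force'],ctrl.tip_extent)"
```

```text
time_s: 0.9
eef_pos: [0.336, -0.3316, 0.242]
eef_rot: [-0.0, 1.0, -0.007, -0.0]
wrist_force: [0.4, -0.7, 0.1]
opening: -0.003
grasp_force: 0.0
time_s: 1.7
eef_pos: [0.509, -0.0476, 0.242]
eef_rot: [-0.001, 1.0, -0.004, 0.0]
wrist_force: [-0.1, -0.7, -1.1]
opening: 0.001
grasp_force: 0.0
[ 0.50902174 -0.04755221  0.24197751] [-9.30753032e-04  9.99991329e-01 -4.05611736e-03  1.54109504e-04] [-0.0751518  -0.67700535 -1.05286393] 0.011
```

```bash
python3 -m handwheel '[[0,0,0,-0.007,0.015,0.12,0],[0,0,0,0,0,0.12,0],[0,0,0,0,0,0.12,0],[0,0,0,0,0,0.12,0],[0,0,0,0,0,0,0],[0,0,0,0,0,0,0],[0,0,0,0,0,0,0],[0,0,0,0,0,0,0]]'
python3 -c "
from h import *
w=ctrl.camera('wrist');s=ctrl.camera('scene')[130:300,120:400]
cv2.imwrite('pics/w1.png',np.vstack([w[:,:560],cv2.resize(s,(560,200))]))"
```

```text
time_s: 2.5
eef_pos: [0.5069, -0.0575, 0.1005]
eef_rot: [0.001, 1.0, -0.007, 0.002]
wrist_force: [-0.2, -0.4, 0.4]
opening: 0.001
grasp_force: 0.0
```

View pics/w1.png

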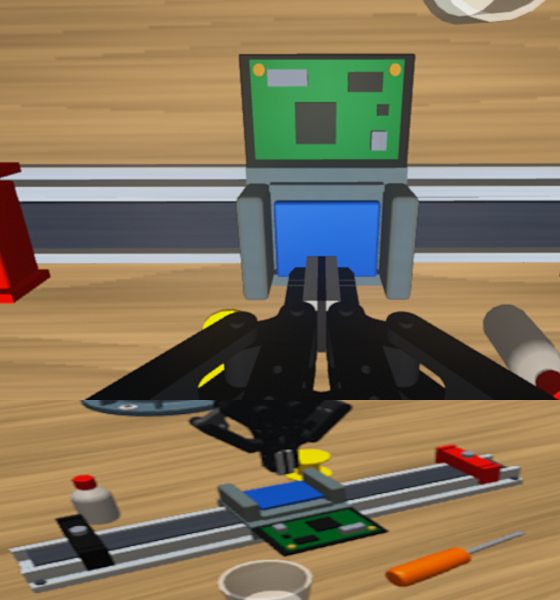

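The closed fingers (tip about (322,262)) sit in the middle between the cheeks, over the pad. I'll shift slightly towards the red stop and go down to just above the pad.

```bash
python3 -m handwheel '[[0,0,0,0,-0.02,0.03,0],[0,0,0,0,0,0.03,0],[0,0,0,0,0,0.03,0],[0,0,0,0,0,0.01,0],[0,0,0,0,0,0,0],[0,0,0,0,0,0,0],[0,0,0,0,0,0,0],[0,0,0,0,0,0,0]]'
```

```text
time_s: 3.4
eef_pos: [0.5058, -0.051, 0.0686]
eef_rot: [0.0, 1.0, -0.007, 0.0]
wrist_force: [0.0, 0.1, 0.1]
opening: -0.001
grasp_force: 0.0
```

Now down about 7 mm in small steps.

```bash
python3 -m handwheel '[[0,0,0,0,0,0.004,0],[0,0,0,0,0,0.004,0],[0,0,0,0,0,0.004,0],[0,0,0,0,0,0.004,0],[0,0,0,0,0,0.004,0],[0,0,0,0,0,0.004,0],[0,0,0,0,0,0,0],[0,0,0,0,0,0,0]]'
```

```text
time_s: 4.2
eef_pos: [0.5055, -0.0508, 0.0614]
eef_rot: [-0.0, 1.0, -0.007, -0.0]
wrist_force: [-1.8, 0.3, 5.8]
opening: -0.002
grasp_force: 2.8
```

```bash
python3 -m handwheel '[[0,0,0,0,0,0.004,0],[0,0,0,0,0,0.004,0],[0,0,0,0,0,0.004,0],[0,0,0,0,0,0.002,0],[0,0,0,0,0,0,0],[0,0,0,0,0,0,0],[0,0,0,0,0,0,0],[0,0,0,0,0,0,0]]'
```

```text
time_s: 5.0
eef_pos: [0.5055, -0.0509, 0.0573]
eef_rot: [0.0, 1.0, -0.007, -0.0]
wrist_force: [-2.1, -0.3, 5.7]
opening: 0.002
grasp_force: 3.1
```

```bash
python3 -m handwheel '[[0,0,0,0,-0.005,0,0],[0,0,0,0,-0.01,0,0],[0,0,0,0,-0.015,0,0],[0,0,0,0,-0.015,0,0],[0,0,0,0,-0.015,0,0],[0,0,0,0,-0.01,0,0],[0,0,0,0,-0.005,0,0],[0,0,0,0,0,0,0]]'
python3 -c "
from h import *
w=ctrl.camera('wrist');t=ctrl.camera('top')
p,s=blob(t,(105,120,60),(125,255,255),(340,236));print(p,s)
cv2.imwrite('pics/w2.png',w)"
```

```text
time_s: 5.8
eef_pos: [0.5058, -0.0284, 0.0574]
eef_rot: [0.0, 1.0, -0.007, -0.0]
wrist_force: [-2.7, 0.0, 6.5]
opening: 0.002
grasp_force: 3.1Traceback (most recent call last):
  File "<string>", line 4, in <module>
    p,s=blob(t,(105,120,60),(125,255,255),(340,236));print(p,s)
        ~~~~^^^^^^^^^^^^^^^^^^^^^^^^^^^^^^^^^^^^^^^^
  File "h.py", line 10, in blob
    k=min((i for i in range(1,n) if s[i,4]>40),key=lambda i:np.hypot(*(c[i]-near)))
ValueError: min() iterable argument is empty
```

```bash
python3 -c "
from h import *
cv2.imwrite('pics/w2.png',ctrl.camera('wrist'))"
```

```text
(no output)
```

View pics/w2.png

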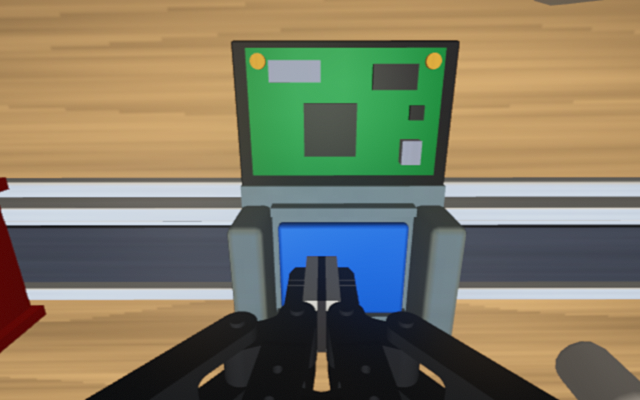

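The carrier rides along with the fingertips, with the pad (centre about (343,268)) pressed. About 114 mm remain.

```bash
python3 -m handwheel '[[0,0,0,0,-0.02,0,0],[0,0,0,0,-0.04,0,0],[0,0,0,0,-0.06,0,0],[0,0,0,0,-0.06,0,0],[0,0,0,0,-0.06,0,0],[0,0,0,0,-0.04,0,0],[0,0,0,0,-0.02,0,0],[0,0,0,0,0,0,0]]'
```

```text
time_s: 6.75
eef_pos: [0.5073, 0.0626, 0.0574]
eef_rot: [-0.0, 1.0, -0.007, 0.0]
wrist_force: [-0.6, 0.7, 6.0]
opening: -0.002
grasp_force: 3.1
```

```bash
python3 -m handwheel '[[0,0,0,0,-0.01,0,0],[0,0,0,0,-0.01,0,0],[0,0,0,0,-0.01,0,0],[0,0,0,0,-0.01,0,0],[0,0,0,0,-0.01,0,0],[0,0,0,0,-0.01,0,0],[0,0,0,0,0,0,0],[0,0,0,0,0,0,0]]'
```

```text
time_s: 7.55
eef_pos: [0.5075, 0.0798, 0.0574]
eef_rot: [-0.0, 1.0, -0.007, 0.0]
wrist_force: [-1.4, 1.0, 6.5]
opening: -0.0
grasp_force: 3.1
```

```bash
python3 -m handwheel '[[0,0,0,0,-0.006,0,0],[0,0,0,0,-0.006,0,0],[0,0,0,0,-0.006,0,0],[0,0,0,0,-0.006,0,0],[0,0,0,0,-0.006,0,0],[0,0,0,0,-0.006,0,0],[0,0,0,0,0,0,0],[0,0,0,0,0,0,0]]'
python3 -c "
from h import *
cv2.imwrite('pics/w3.png',ctrl.camera('wrist'))"
```

```text
time_s: 8.35
eef_pos: [0.5082, 0.0898, 0.0576]
eef_rot: [0.001, 1.0, -0.007, 0.001]
wrist_force: [-1.7, -3.3, 6.1]
opening: -0.001
grasp_force: 3.1
```

View pics/w3.png

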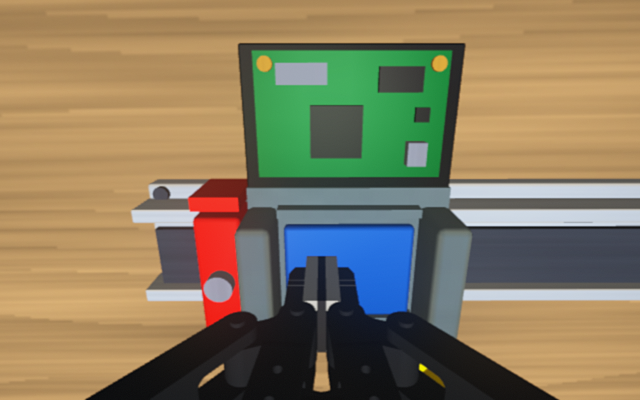

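The carrier (left face about x=237 px) now touches the red stop, and a sideways force has appeared. One small extra push, then lift straight off.

```bash
python3 -m handwheel '[[0,0,0,0,-0.005,0,0],[0,0,0,0,-0.005,0,0],[0,0,0,0,-0.005,0,0],[0,0,0,0,0,0,0],[0,0,0,0,0,0,0],[0,0,0,0,0,0,0],[0,0,0,0,0,0,0],[0,0,0,0,0,0,0]]'
```

```text
time_s: 9.2
eef_pos: [0.5087, 0.0942, 0.0578]
eef_rot: [0.001, 1.0, -0.007, 0.001]
wrist_force: [-1.0, -2.7, 5.9]
opening: 0.002
grasp_force: 3.1
```

```bash
python3 -m handwheel '[[0,0,0,0,0,-0.01,0],[0,0,0,0,0,-0.02,0],[0,0,0,0,0,-0.05,0],[0,0,0,0,0,-0.1,0],[0,0,0,0,0,-0.1,0],[0,0,0,0,0,-0.1,0],[0,0,0,0,0,-0.1,0],[0,0,0,0,0,0,0]]'
python3 -m handwheel '[[0,0,0,-0.16,0,-0.03,0],[0,0,0,-0.16,0,0,0],[0,0,0,-0.16,0,0,0],[0,0,0,-0.05,0,0,0],[0,0,0,0,0,0,0],[0,0,0,0,0,0,0],[0,0,0,0,0,0,0],[0,0,0,0,0,0,0]]'
python3 -c "
from h import *
im=ctrl.camera('top')
p,_=blob(im,(105,120,60),(125,255,255),(285,236));r,_=blob(im,(0,170,60),(5,255,255),(261,235))
P=world('top',p,.053);R=world('top',r,.054);print(p,r,P,R,np.hypot(*(P-R)[:2]))
cv2.imwrite('pics/t2.png',cv2.resize(im[140:310,225:475],None,fx=3,fy=3,interpolation=cv2.INTER_CUBIC))"
```

```text
time_s: 10.0
eef_pos: [0.51, 0.0951, 0.2055]
eef_rot: [-0.0, 1.0, -0.007, 0.004]
wrist_force: [0.3, -0.8, 0.9]
opening: -0.002
grasp_force: 0.0
time_s: 10.8
eef_pos: [0.3493, 0.0971, 0.2098]
eef_rot: [-0.0, 1.0, -0.007, -0.0]
wrist_force: [-0.0, 0.7, 0.2]
opening: -0.001
grasp_force: 0.0
[287.75695461 234.76281113] [258.94871795 242.62820513] [0.50767379 0.07734399 0.053     ] [0.49250213 0.13388705 0.054     ] 0.05854312298726234
```

View pics/t2.png

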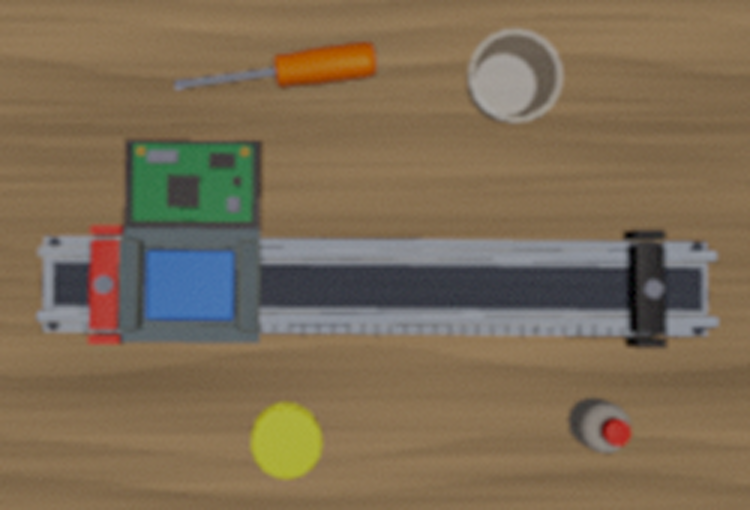

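The carrier (left edge about x=122 px in the crop) sits flush with the red stop (right edge about 122 px). The loose objects haven't moved.

```bash
python3 -c "
from bench import ctrl
print(ctrl.hand_in())"
```

```text
the job is handed in; nothing more can be done
None
```

The carrier rests against the red stop with the fingers lifted clear and the loose objects unmoved in the last picture; the job is handed in at about 11 s on the robot's clock, and no verdict was returned.

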